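# Free the child-proof hook of a sample cabinet and open its door

## Robot

A 6-joint arm with a two-finger parallel gripper is mounted at the origin on the work surface. World frame = base frame: x ahead of the robot, y to its left, z up, the work surface at z = 0. Lengths are in mm, angles in degrees, forces in N, time in s.
With the tool pointing down it reaches from about 275 to 750 mm from the base axis. Payload 10.2 kg.
Tool frame: the origin (TCP) lies between the finger pads; the fingertips stand 22 mm ahead of it and the grasp point (between the pads) lies 3 mm ahead of it (tips_ahead is the distance from the TCP to the fingertips, in mm); z points along the fingers, y is the direction in which the jaws open and shut (so a half turn about z gives the same grasp; the last joint's range is limited). The gripper opens to 88 mm and grips with 3 to 60 N. Pads are 18 mm wide; open, the fingers measure 123 mm over their backs; the gripper's body (75 mm by 187 mm) begins 45 mm behind the grasp point.
Start: joints at [56.986, 17.928, 85.812, -0, 76.261, -12.8], TCP at [181.415, 492.666, 260.72] pointing down, gripper open.
Joint ranges: [-168.41, 168.41], [-55.51, 124.54], [10.69, 146.95], [-70.63, 250.63], [1, 178], [-165.06, 165.06]. Speed limits (degrees/s): [136.94, 136.94, 172.46, 180, 180, 180].

## Interface

Orientations are given as a 3x3 rotation matrix whose columns are the frame's x, y, z axes.
In Python, from plant import * gives the robot as it stands.
- The arm moves only by the shell command python3 -m creep 'ROWS' [FORCE]. ROWS is JSON, a list of rows, each a list of 7 numbers: the turn, a rotation vector about the tool's x, y, z in rad, then the shift along the tool's x, y, z in mm, then the opening, from -1 (shut) to 1 (fully open). In form: [[rx, ry, rz, dx, dy, dz, fingers], ...]. A call has exactly 10 rows; each row shifts and turns the commanded pose from where the row before left it, along the tool's axes as they then stand; what a row does not reach is not made up. A row lasts 1/8 s, in which the tool goes at most 62.5 mm and 10.7 degrees, less where a joint would pass 70% of its speed; a pose out of reach is approached as far as the arm can. A call is refused whole if a number of a shift passes 62.5 or a number of a turn 0.188, either way. A call with a gripper value outside its range is refused whole. The fingers move at their own pace and stop on an object; FORCE is the grip in N (left out, the last holds). Time passes only in rows, so rows that do not move let the fingers close, or fill a call up. It gives the time, the measured TCP pose, the force and the opening at its end, in the units of the state.
- sense(): the state, without advancing time (a new reading comes with each control period).
- capture(name): name is "scene" or "side" or "wrist"; returns the picture (420x560x3 uint8, red, green, blue); there is no depth.
- camera_info(name): a dict with "mtx" (3x3 intrinsics, pixels), "T" (4x4, takes a point from camera to world coordinates); the wrist camera has in their place "hand_eye" (4x4, takes a point from camera to tool coordinates, whose origin is the TCP and whose axes are the flange's). Camera axes: x right, y down, z forward; pixel columns grow to the right and rows downward; lengths in mm; the calibration is good to about 2 mm. The wrist camera is an equidistant fisheye: a pixel r from the principal point sees the ray r / f radians off the axis. A picture is of the moment at which its call begins: read the wrist's pose just before it. camera_info takes no time and is no camera call.
- hand_in(): hands the job in, once; it reports no verdict.
The state is a dict: "time_s": time; "joint_positions": joint angles; "joint_velocities": joint speeds; "effort": joint torques, N m; "tool_pos": TCP position; "eef_rot": TCP orientation; "ft_force": force on the tool from outside, world axes, zero at the start; "moment": the same for the moment, N m; "gripper_width": opening from 0.0 (shut) to 1.0 (fully open).
Only numpy, scipy, OpenCV 4.12 (cv2) and the standard library are available. Lean on these libraries where they do the work, as an engineer would, in place of code of your own. Each camera call takes 0.05 s, during which the arm holds its last target.

## Task

The door of the small white sample cabinet stands ajar, held by the sprung safety hook on its inner side. Reach down into the gap between door and cabinet, press the hook gently down until its tooth passes under the cabinet's front rail, push the door out past the catch, and swing it wide open to about a right angle; then leave it standing open. Never force the door against the hook or lean hard on anything (keep the push below 30 N), and leave the rack, bottle and box beside it alone.

Things in the scene. Friction and masses are not known exactly. Their poses are not given: they have to be found in the camera images.
- tray: Grey drip tray 300 x 280 x 12 mm, fixed on the bench; origin at its underside's centre (bench height), x to the cabinet's back, y left seen from the front. The white cabinet (200 deep, 240 wide, 220 high, mm; fixed) stands on it square and centred within 2 mm, on screws set anew each time: its top is 242 to 262 mm above the bench, not measured. Heights below are from this top.
- under_rail (a point): Point at bench height, fixed to the tray (tray x -100, y 0 mm), below the middle of the cabinet's front plane; its axes are the tray's. Straight above it runs the front rail along the upper edge of the cabinet's open front: 14 mm high, 12 mm deep (tray x -100 to -88 mm), 240 long. The hook's tooth catches behind this rail.
- under_hinge (a point): Point at bench height, fixed to the tray (x -100, y +118 mm), below the door's upright hinge line, which lies in the plane of the leaf's inner face. The door is a white leaf 236 wide, 215 high, 16 mm thick, its upper edge level with the cabinet's top, with a bar handle outside; shut, it runs from here to tray -y. The stiff hinge (0.25 N m) keeps it where it is left.
- under_hook (a point): Point at bench height, fixed to the tray (x -100, y -77 mm), below the hook's root when the door is shut. The hook is a flat white arm 26 mm wide, 6 thick, standing square out from the door's inner face 195 mm from the hinge line and moving with the door. It is 66 mm long and passes under the rail; its upper face is 16 mm below the cabinet's top. 58 to 66 mm out, a tooth rises 10 mm.
- under_spring (a point): Point at bench height, fixed to the tray (x -88, y -77 mm), below the rail's back edge. About here the tooth catches. The hook slides straight down on a spring, the same anywhere on its arm: 3.4 N to start, 1 N more per mm; at 8 mm down (11.4 N) the tooth just clears the rail, at 12 mm (15.4 N) a rigid stop. Let go, it springs up.
- door (a joint): Opening angle of the door in rad: 0 shut, growing as its free edge swings out to the robot, stop at 1.9. At the start 0.18 to 0.205: the wedge-shaped gap between leaf and rail is open from above and 35 to 40 mm wide at the hook. With the hook up its tooth stops the door at about 0.22; with it held down the tooth is wholly out from under the rail at 0.36.
- tube_rack: Bystander: loose black rack 85 x 150 mm, 58 mm high with its white-capped tubes, on the bench to the right of the cabinet's front; origin at the centre of its underside.
- wash_bottle: Bystander: loose round bottle, 64 mm across and 150 mm high, on the bench to the left of the cabinet; origin at the centre of its underside.
- tip_box: Bystander: loose grey box with clear lid, 77 x 117 x 65 mm, on the bench to the right of the cabinet; origin at the centre of its underside.

How it is judged (in metres and radians):
On the way:
1. the door has passed the catch: it stands open by more than 0.42 rad (value of joint door above 0.42 rad), for 0.1 s.
At the end, for the whole second after the job is handed in: The door stands at rest, open by at least 1.3 rad (75 degrees) (value of joint door above 1.3 rad and velocity of joint door between -0.05 and 0.05 rad/s); the robot touches nothing.
It fails at once if the robot presses on the cabinet, its door or its hook with more than 30 N (contact force between cabinet and the fingers above 30 N or contact force between cabinet and the arm above 30 N).
It fails at once if a bystander (tube rack, wash bottle, tip box) is shifted by more than 15 mm (distance of any of tube_rack, wash_bottle, tip_box from where it was at the start of the episode above 0.015 m).
It also fails if it takes over 43 s, if anything falls off the work surface, if the arm or the gripper's body presses on something with over 40 N, if the wrist force passes 120 N, or if a joint passes its speed limit or range.

## Working session

There is one attempt and no reset: what is moved stays moved. The work goes in short steps, Python scripts to look and compute and a shell command to move; the robot and the scene stay as the last step left them, time stands still between calls to the robot, and variables do not carry over. Pictures are saved under pics/ and viewed, and the job is handed in when it is done.

```bash
ls; mkdir -p pics
python3 - <<'E'
from plant import *
import cv2
s=sense();print(s)
for n in ["scene","side","wrist"]:
    im=capture(n);cv2.imwrite(f"pics/{n}0.png",im[:,:,::-1]);print(n,camera_info(n))
E
```

```text
pics
{'time_s': 0.0, 'joint_positions': array([ 5.69849117e+01,  1.79595310e+01,  8.58525234e+01,  2.27790784e-03,
        7.62595334e+01, -1.27993845e+01]), 'joint_velocities': array([-0.13007315, -0.01184919, -0.13641119,  0.06605238,  0.00835549,
        0.02821941]), 'effort': array([-4.13312846e-04, -4.02211082e+01, -2.52267766e+01,  6.95416750e-02,
        3.52994876e-02, -1.17269728e-04]), 'tool_pos': array([181.30163797, 492.48453751, 260.17003148]), 'eef_rot': array([[-9.38394963e-01,  3.45563864e-01, -7.13154620e-04],
       [ 3.45564457e-01,  9.38394455e-01, -1.02664979e-03],
       [ 3.14447272e-04, -1.20984388e-03, -9.99999219e-01]]), 'ft_force': array([ 0.07837318,  0.36772029, -0.4450511 ]), 'moment': array([-0.01532685,  0.00113064,  0.00301959]), 'gripper_width': 0.9994764005448793}
scene {'mtx': array([[463.84861693,   0.        , 287.18405801],
       [  0.        , 463.84861693, 200.21430455],
       [  0.        ,   0.        ,   1.        ]]), 'T': array([[ 9.74913011e-01, -2.10632580e-01,  7.19620537e-02,
         5.40464396e+02],
       [-2.22496880e-01, -9.31
[... 564 characters left out ...]
+02],
       [-6.48910336e-03, -3.05521629e-01, -9.52163025e-01,
         1.11475295e+03],
       [ 0.00000000e+00,  0.00000000e+00,  0.00000000e+00,
         1.00000000e+00]])}
wrist {'mtx': array([[325.1922621 ,   0.        , 277.60324669],
       [  0.        , 325.1922621 , 205.93267836],
       [  0.        ,   0.        ,   1.        ]]), 'hand_eye': array([[ 6.98737171e-04, -9.53128242e-01, -3.02565805e-01,
         7.78033466e+01],
       [ 9.99999436e-01,  9.08114205e-04, -5.51326409e-04,
         1.26587901e+00],
       [ 8.00249077e-04, -3.02565249e-01,  9.53128338e-01,
        -1.24490761e+02],
       [ 0.00000000e+00,  0.00000000e+00,  0.00000000e+00,
         1.00000000e+00]])}
```

View pics/scene0.png

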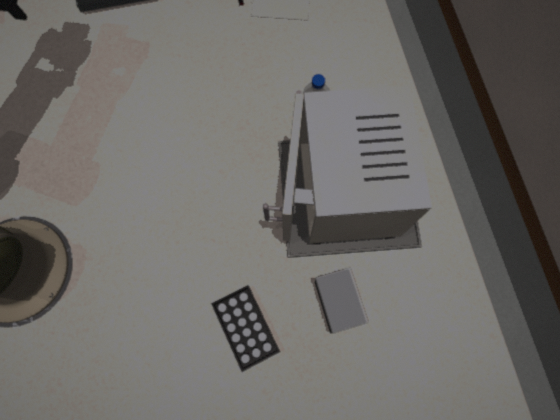

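View pics/side0.png

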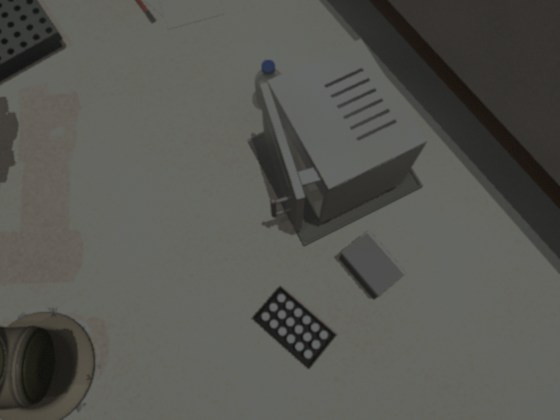

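View pics/wrist0.png

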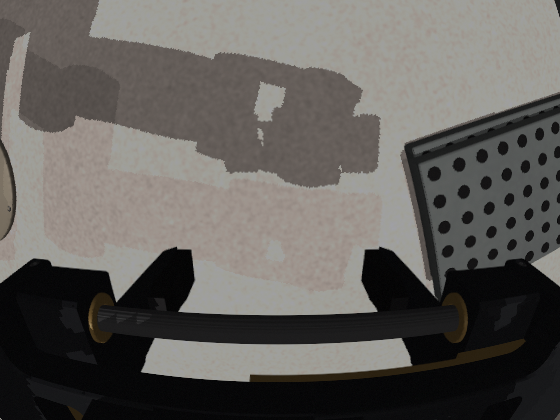

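Scene view: the cabinet top spans about (303,90)-(425,210). The door is on its left side, the hook at about (304,197), the handle near (267,212), the rack at (245,328), the box at (340,300) and the bottle cap at (318,81). Next I zoom in for exact corners.

Run:
```python
import cv2
a=cv2.imread("pics/scene0.png");b=cv2.imread("pics/side0.png")
cv2.imwrite("pics/sc_z.png",cv2.resize(cv2.convertScaleAbs(a[75:265,245:440],alpha=1.5),(780,760)[:2],interpolation=cv2.INTER_CUBIC)[:600] if 0 else cv2.resize(cv2.convertScaleAbs(a[75:265,245:440],alpha=1.5),None,fx=3,fy=3,interpolation=cv2.INTER_CUBIC))
cv2.imwrite("pics/si_z.png",cv2.resize(cv2.convertScaleAbs(b[55:250,240:435],alpha=1.5),None,fx=3,fy=3,interpolation=cv2.INTER_CUBIC))
```

```text
(no output)
```

View pics/sc_z.png

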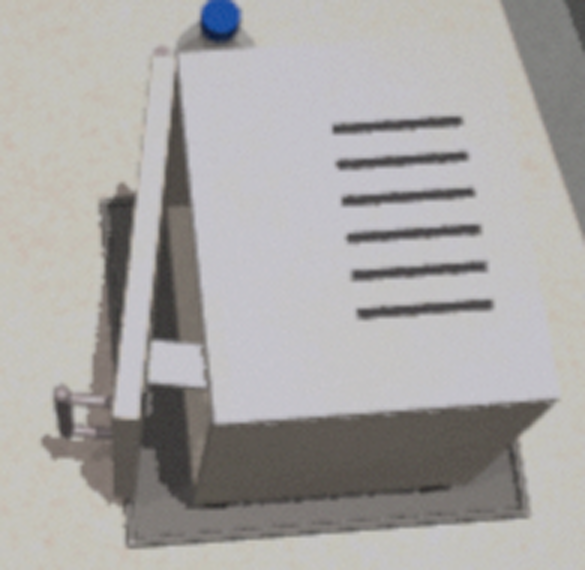

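View pics/si_z.png

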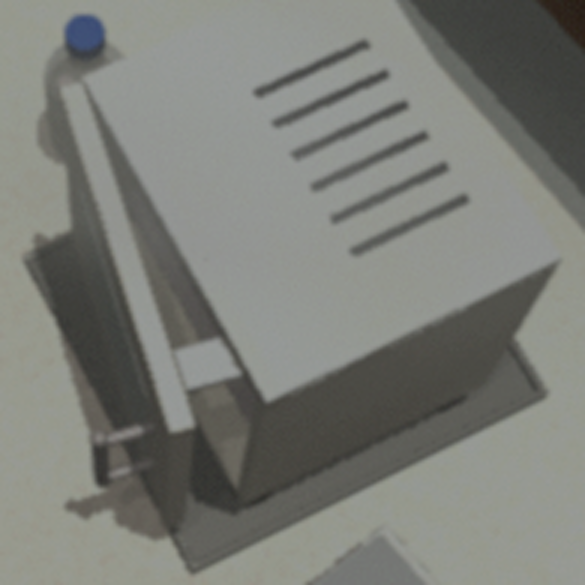

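```bash
cat > h.py <<'E'
from plant import *
import numpy as np, cv2
def ray(n,p):
    c=camera_info(n);d=c["T"][:3,:3]@np.linalg.inv(c["mtx"])@np.array([*p,1.]);return c["T"][:3,3],d/np.linalg.norm(d)
def plane(n,p,z):
    o,d=ray(n,p);return o+d*(z-o[2])/d[2]
def tri(p,q):
    o1,d1=ray("scene",p);o2,d2=ray("side",q)
    s=np.linalg.lstsq(np.c_[d1,-d2],o2-o1,rcond=None)[0]
    a=o1+s[0]*d1;b=o2+s[1]*d2;return (a+b)/2,np.linalg.norm(a-b)
E
python3 - <<'E'
from h import *
np.set_printoptions(precision=1,suppress=True)
S=lambda u,v:((u+.5)/3-.5+245,(v+.5)/3-.5+75)
T=lambda u,v:((u+.5)/3-.5+240,(v+.5)/3-.5+55)
P={"FL":((179,55),(85,80)),"FR":((213,424),(266,404)),"BR":((557,400),(559,262)),
"doorFreeOut":((114,418),(167,434)),"doorFreeIn":((140,418),(191,430)),
"vent1L":((333,128),(256,94)),"vent6R":((492,304),(467,198)),"vent6L":((358,314),(353,252)),"vent1R":((462,120),(368,43)),
"trayFR":((129,546),(193,573)),"trayBR":((527,516),(547,393)),"trayFL":((102,198),(25,259)),"hookFR":((148,378),(186,388)),"hookBR":((150,341),(174,350))}
for k,(a,b) in P.items():
    X,e=tri(S(*a),T(*b)); print(k,X,round(e,1), plane("scene",S(*a),252 if 'tray' not in k else 12),plane("side",T(*b),252 if 'tray' not in k else 12))
E
```

```text
FL [676.1 142.6 258. ] 0.7 [677.1 145.6 252. ] [678.2 146.1 252. ]
FR [638.9 -93.9 263.5] 1.3 [640.3 -91.7 252. ] [642.2 -90.5 252. ]
BR [ 837.9 -120.9  253.5] 2.2 [ 838.3 -121.8  252. ] [ 838.9 -119.5  252. ]
doorFreeOut [586.2 -71.5 242.8] 3.2 [585.5 -75.6 252. ] [584.5 -72.2 252. ]
doorFreeIn [601.7 -73.5 232.3] 0.3 [600.1 -78.9 252. ] [597.3 -78.3 252. ]
vent1L [756.4  73.3 257.9] 1.2 [757.9  75.5 252. ] [759.1  76.5 252. ]
vent6R [816.4 -58.2 260.5] 2.0 [819.1 -56.7 252. ] [820.8 -54.8 252. ]
vent6L [736.4 -48.7 266.7] 2.3 [740.  -45.3 252. ] [742.5 -43.2 252. ]
vent1R [837.2  63.8 252.7] 1.6 [837.2  63.3 252. ] [838.   64.9 252. ]
trayFR [ 588.9 -106.9   10.4] 1.2 [ 588.8 -107.8   12. ] [ 588.7 -106.6   12. ]
trayBR [ 872.2 -152.9   38.8] 3.7 [ 881.2 -151.2   12. ] [ 884.  -147.4   12. ]
trayFL [630.8 172.9   0.5] 1.6 [630.  168.6  12. ] [628.2 167.3  12. ]
hookFR [610.3 -55.7 250.8] 0.7 [610.1 -56.5 252. ] [610.  -55.7 252. ]
hookBR [615.7 -36.3 261.1] 2.4 [616.4 -34.6 252. ] [618.2 -32.3 252. ]
```

```bash
python3 -m creep '[[0,0,0,0,0,-35,-1],[0,0,0,-20,-12,-35,-1],[0,0,0,-35,-20,0,-1],[0,0,0,-35,-20,0,-1],[0,0,0,-35,-20,0,-1],[0,0,0,-35,-20,0,-1],[0,0,0,-35,-20,0,-1],[0,0,0,-35,-20,0,-1],[0,0,0,-35,-20,0,-1],[0,0,0,-35,-20,0,-1]]'
python3 -m creep '[[0,0,0,-35,-20,0,-1],[0,0,0,-35,-20,0,-1],[0,0,0,-35,-20,0,-1],[0,0,0,-35,-20,0,-1],[0,0,0,-35,-20,0,-1],[0,0,0,-35,-20,0,-1],[0,0,0,-35,-20,0,-1],[0,0,0,-30,-20,0,-1],[0,0,0,-20,-15,0,-1],[0,0,0,-9,-6,0,-1]]'
python3 - <<'E'
from h import *
s=sense();print(s['tool_pos'],s['eef_rot'],s['ft_force'],s['gripper_width'])
for n in ["scene","wrist","side"]:
    cv2.imwrite(f"pics/{n}1.png",cv2.convertScaleAbs(capture(n)[:,:,::-1],alpha=1.4))
E
```

```text
time_s: 1.4
tool_pos: [404.2, 226.5, 330.6]
eef_rot: [[-0.938, 0.346, -0.0], [0.346, 0.938, -0.0], [0.0, -0.0, -1.0]]
ft_force: [0.4, 0.9, 0.0]
gripper_width: 0.004
time_s: 2.65
tool_pos: [626.6, -48.3, 330.0]
eef_rot: [[-0.938, 0.347, -0.001], [0.347, 0.938, 0.0], [0.001, -0.0, -1.0]]
ft_force: [-0.7, 0.4, 0.2]
gripper_width: 0.004
[626.59620754 -48.26717138 329.98831344] [[-9.38030707e-01  3.46550264e-01 -1.14337862e-03]
 [ 3.46550164e-01  9.38031396e-01  2.90414590e-04]
 [ 1.17316829e-03 -1.23820245e-04 -9.99999304e-01]] [-0.66838588  0.41670876  0.1678038 ] 0.003626024697341486
```

View pics/wrist1.png

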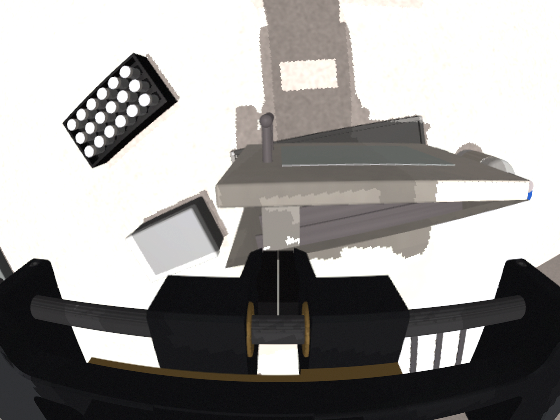

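View pics/side1.png

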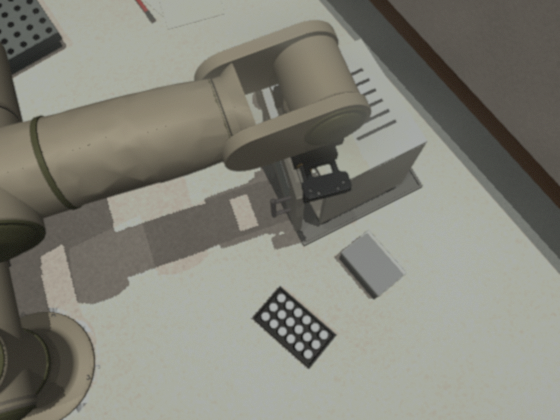

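Run:
```python
import cv2
a=cv2.imread("pics/wrist1.png")
cv2.imwrite("pics/w1z.png",cv2.resize(cv2.convertScaleAbs(a[135:285,205:405],alpha=0.75),None,fx=4,fy=4,interpolation=cv2.INTER_CUBIC))
```

```text
(no output)
```

View pics/w1z.png

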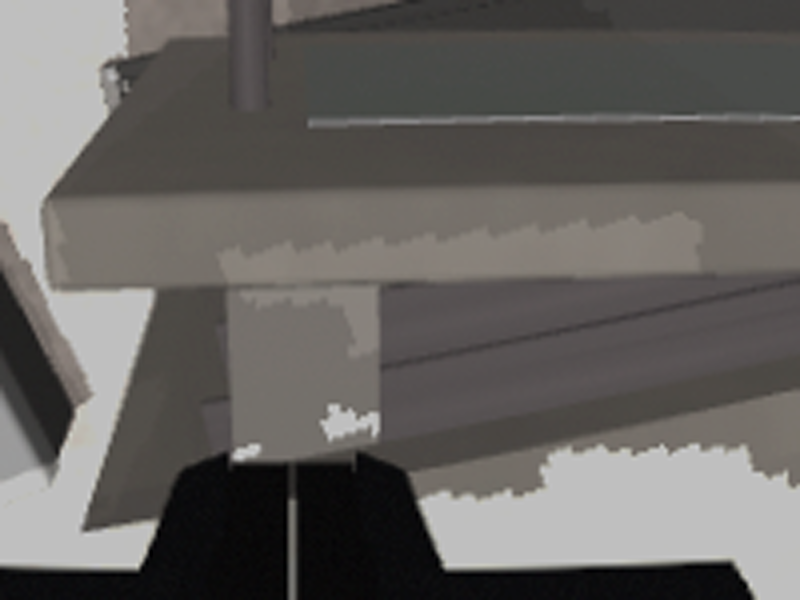

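```bash
cat >> h.py <<'E'
def wray(p,s):
    c=camera_info("wrist");K=c["mtx"];x=(p[0]-K[0,2])/K[0,0];y=(p[1]-K[1,2])/K[1,1];r=np.hypot(x,y)
    d=np.array([np.sin(r)*x/r,np.sin(r)*y/r,np.cos(r)]);R=s["eef_rot"]
    he=c["hand_eye"];return s["tool_pos"]+R@he[:3,3],R@he[:3,:3]@d
def wplane(p,s,z):
    o,d=wray(p,s);return (o+d*(z-o[2])/d[2])
E
python3 - <<'E'
from h import *
np.set_printoptions(precision=1,suppress=True)
s=sense()
Z=lambda u,v:((u+.5)/4-.5+205,(v+.5)/4-.5+135)
P={"freeOut":(45,200),"freeIn":(50,290),"hookA":(228,288),"hookB":(380,285),"doorInFar":(800,274),"railA":(405,473),"railB":(800,388),"cornFR":(85,530)}
for T in (247,252,257,262):
    W={k:wplane(Z(*v),s,T-(16 if k.startswith('hook') else 0)) for k,v in P.items()}
    H2=np.array([np.array(wplane(Z(*P["railA"]),s,T)),np.array(wplane(Z(*P["railB"]),s,T))])
    print(T,{k:v[:2] for k,v in W.items()})
    d=W["doorInFar"]-W["freeIn"];r=W["railB"]-W["railA"]
    print(" thick",np.linalg.norm(W["freeOut"]-W["freeIn"]),"hookw",np.linalg.norm(W["hookA"]-W["hookB"]),"door ang",np.degrees(np.arctan2(d[1],d[0])),"rail ang",np.degrees(np.arctan2(r[1],r[0])))
    # intersection of lines=hinge
    t=np.linalg.solve(np.c_[d[:2],-r[:2]],(W["railA"]-W["freeIn"])[:2]);h=W["freeIn"]+t[0]*d;print(" hinge",h[:2],"len",np.linalg.norm(h-W["freeIn"]))
E
```

```text
247 {'freeOut': array([587.3, -75.3]), 'freeIn': array([602.1, -80.7]), 'hookA': array([616.7, -54.6]), 'hookB': array([625.6, -28.6]), 'doorInFar': array([644.4,  43. ]), 'railA': array([655.2, -35. ]), 'railB': array([665.7,  38.3]), 'cornFR': array([646.4, -93.4])}
 thick 15.74561912539095 hookw 27.511609713206973 door ang 71.12332524464307 rail ang 81.81253506510839
 hinge [682.4 154.4] len 248.4381189820265
252 {'freeOut': array([586.5, -73.9]), 'freeIn': array([600.9, -79.2]), 'hookA': array([615.3, -53.8]), 'hookB': array([624. , -28.4]), 'doorInFar': array([642.2,  41.5]), 'railA': array([652.7, -34.6]), 'railB': array([663. ,  36.9]), 'cornFR': array([644.2, -91.6])}
 thick 15.367227030470483 hookw 26.89767454373047 door ang 71.12332524464307 rail ang 81.81253506510835
 hinge [679.3 150.2] len 242.46775862013362
257 {'freeOut': array([585.7, -72.6]), 'freeIn': array([599.7, -77.7]), 'hookA': array([613.9, -53. ]), 'hookB': array([622.4, -28.1]), 'doorInFar': array([640.,  40.]), 'railA': array([650.3, -34.2]), 'railB': array([660.3,  35.5]), 'cornFR': array([641.9, -89.8])}
 thick 14.988834935550013 hookw 26.283739374253965 door ang 71.12332524464307 rail ang 81.81253506510828
 hinge [676.2 146.1] len 236.49739825824057
262 {'freeOut': array([584.8, -71.2]), 'freeIn': array([598.6, -76.2]), 'hookA': array([612.5, -52.2]), 'hookB': array([620.8, -27.9]), 'doorInFar': array([637.8,  38.6]), 'railA': array([647.9, -33.8]), 'railB': array([657.6,  34.1]), 'cornFR': array([639.7, -88. ])}
 thick 14.610442840629538 hookw 25.66980420477751 door ang 71.12332524464307 rail ang 81.81253506510832
 hinge [673.2 141.9] len 230.52703789634657
```

The wrist view puts the hook centre at about (280,225) in the picture and gives a cabinet top of about 257 mm. The opening angle is about 0.186 rad and the gap 37 mm. The fingers line up with the wedge, so I lower them to just above the hook.

```bash
python3 -m creep '[[0,0,-0.024,-0.9,4.6,0,-1],[0,0,0,0,0,10,-1],[0,0,0,0,0,10,-1],[0,0,0,0,0,10,-1],[0,0,0,0,0,10,-1],[0,0,0,0,0,8,-1],[0,0,0,0,0,6,-1],[0,0,0,0,0,4,-1],[0,0,0,0,0,2,-1],[0,0,0,0,0,0,-1]]'
python3 - <<'E'
from h import *
s=sense();print(s['tool_pos'],s['ft_force'])
cv2.imwrite(f"pics/wrist2.png",cv2.convertScaleAbs(capture("wrist")[:,:,::-1],alpha=1.1))
E
```

```text
time_s: 4.05
tool_pos: [628.7, -43.3, 270.8]
eef_rot: [[-0.946, 0.323, 0.0], [0.323, 0.946, 0.0], [-0.0, 0.0, -1.0]]
ft_force: [-0.5, -0.2, 0.1]
gripper_width: 0.005
[628.69673909 -43.26688648 270.77317179] [-0.50854845 -0.22295725  0.10081863]
```

View pics/wrist2.png

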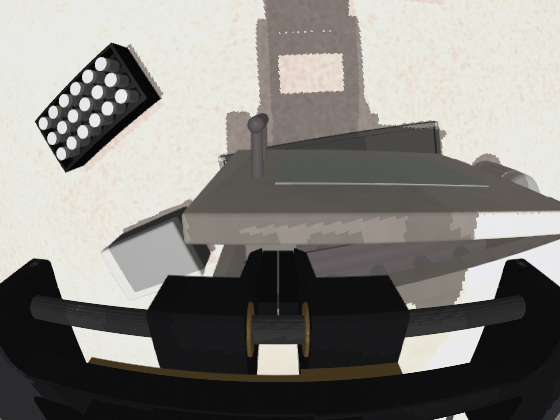

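The fingertips (278,250) sit just inside the door's inner edge (row 243) and the force is near zero. Now I feel for the hook.

```bash
python3 -m creep '[[0,0,0,0,0,1,-1],[0,0,0,0,0,1,-1],[0,0,0,0,0,1,-1],[0,0,0,0,0,1,-1],[0,0,0,0,0,1,-1],[0,0,0,0,0,1,-1],[0,0,0,0,0,1,-1],[0,0,0,0,0,1,-1],[0,0,0,0,0,0,-1],[0,0,0,0,0,0,-1]]'; python3 -c "
from plant import *
print(sense()['tool_pos'],sense()['ft_force'])"
```

```text
time_s: 5.35
tool_pos: [628.7, -43.3, 263.1]
eef_rot: [[-0.946, 0.323, 0.001], [0.323, 0.946, -0.0], [-0.001, 0.0, -1.0]]
ft_force: [-1.7, 0.6, 5.1]
gripper_width: 0.006
[628.73931304 -43.28811302 263.08375808] [-1.74205373  0.64998663  5.14909405]
```

Contact: 5.1 N means the hook is about 1.7 mm down. I press on towards 10 mm (13.4 N).

```bash
python3 -m creep '[[0,0,0,0,0,1,-1],[0,0,0,0,0,1,-1],[0,0,0,0,0,1,-1],[0,0,0,0,0,1,-1],[0,0,0,0,0,1,-1],[0,0,0,0,0,1,-1],[0,0,0,0,0,1,-1],[0,0,0,0,0,0,-1],[0,0,0,0,0,0,-1],[0,0,0,0,0,0,-1]]'
```

```text
time_s: 6.6
tool_pos: [629.1, -43.4, 257.4]
eef_rot: [[-0.946, 0.323, 0.003], [0.323, 0.946, -0.001], [-0.003, 0.0, -1.0]]
ft_force: [-0.8, -0.4, 11.7]
gripper_width: 0.005
```

```bash
python3 -m creep '[[0,0,0,0,0,1,-1],[0,0,0,0,0,1,-1],[0,0,0,0,0,0.5,-1],[0,0,0,0,0,0,-1],[0,0,0,0,0,0,-1],[0,0,0,0,0,0,-1],[0,0,0,0,0,0,-1],[0,0,0,0,0,0,-1],[0,0,0,0,0,0,-1],[0,0,0,0,0,0,-1]]'; python3 -c "
from plant import *
print(sense()['tool_pos'],sense()['ft_force'])"
```

```text
time_s: 7.85
tool_pos: [629.2, -43.4, 255.3]
eef_rot: [[-0.946, 0.323, 0.004], [0.323, 0.946, -0.001], [-0.004, 0.0, -1.0]]
ft_force: [-2.4, 0.2, 13.1]
gripper_width: 0.006
[629.24746278 -43.42638324 255.28879907] [-2.43962745  0.20241295 13.07331435]
```

```bash
python3 -m creep '[[0,0,0,1,0,0.4,-1],[0,0,0,2,0,0,-1],[0,0,0,2,0,0,-1],[0,0,0,2,0,0,-1],[0,0,0,2,0,0,-1],[0,0,0.01,2,0,0,-1],[0,0,0.01,2,0,0,-1],[0,0,0.01,2,0,0,-1],[0,0,0.01,2,0,0,-1],[0,0,0,0,0,0,-1]]'; python3 -c "
from plant import *
print(sense()['tool_pos'],sense()['ft_force'])"
```

```text
time_s: 9.1
tool_pos: [613.4, -38.5, 255.1]
eef_rot: [[-0.933, 0.361, 0.005], [0.361, 0.933, -0.002], [-0.005, -0.001, -1.0]]
ft_force: [-0.6, -2.2, 13.2]
gripper_width: 0.006
[613.36192183 -38.53000247 255.06310314] [-0.62806273 -2.24975457 13.15062057]
```

```bash
python3 -m creep '[[0,0,0.01,2,0,0,-1],[0,0,0.01,2,0,0,-1],[0,0,0.015,3,0,0,-1],[0,0,0.015,3,0,0,-1],[0,0,0.015,3,0,0,-1],[0,0,0.015,3,0,0,-1],[0,0,0.015,3,0,0,-1],[0,0,0.015,3,0,0,-1],[0,0,0,0,0,0,-1],[0,0,0,0,0,0,-1]]'
python3 - <<'E'
from h import *
s=sense();print(s['tool_pos'],s['ft_force'])
cv2.imwrite(f"pics/wrist3.png",cv2.convertScaleAbs(capture("wrist")[:,:,::-1],alpha=1.1))
E
```

```text
time_s: 10.35
tool_pos: [593.0, -30.0, 254.8]
eef_rot: [[-0.887, 0.461, 0.003], [0.461, 0.887, -0.003], [-0.004, -0.001, -1.0]]
ft_force: [-2.6, -4.7, 12.7]
gripper_width: 0.007
[592.96175852 -30.00830581 254.82723983] [-2.6387053  -4.65036998 12.65459074]
```

View pics/wrist3.png

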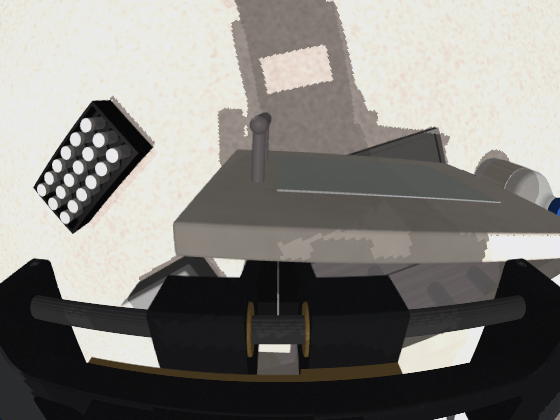

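```bash
python3 -m creep '[[0,0,0.015,3,0,0,-1],[0,0,0.015,3,-0.1,0,-1],[0,0,0.015,3,-0.1,0,-1],[0,0,0.02,4,-0.1,0,-1],[0,0,0.02,4,-0.1,0,-1],[0,0,0.02,4,-0.1,0,-1],[0,0,0.02,4,-0.1,0,-1],[0,0,0.02,4,-0.1,0,-1],[0,0,0.02,4,-0.1,0,-1],[0,0,0.02,4,-0.1,0,-1]]'
python3 - <<'E'
from h import *
s=sense();print(s['tool_pos'],s['ft_force'])
cv2.imwrite(f"pics/wrist4.png",cv2.convertScaleAbs(capture("wrist")[:,:,::-1],alpha=1.1))
E
```

```text
time_s: 11.65
tool_pos: [561.3, -11.0, 254.8]
eef_rot: [[-0.787, 0.617, 0.004], [0.617, 0.787, -0.003], [-0.005, -0.0, -1.0]]
ft_force: [-1.9, -4.7, 12.9]
gripper_width: 0.004
[561.34151124 -10.99021262 254.76443622] [-1.91606382 -4.66345794 12.91798752]
```

View pics/wrist4.png

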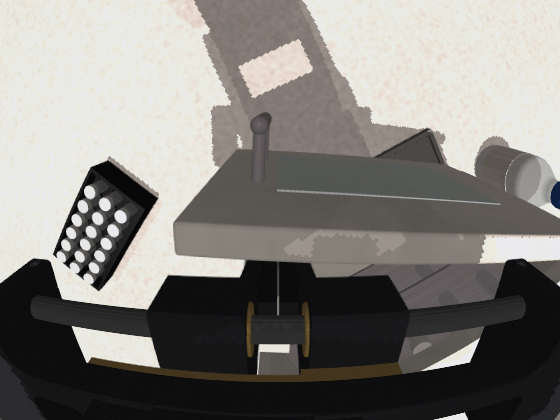

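The door followed to about 0.52 rad, past the catch, with only the hook's spring force showing. I lift off the hook and go on swinging the door by the upper edge of its leaf.

```bash
python3 -m creep '[[0,0,0,0,0,-4,-1],[0,0,0,0,0,-5,-1],[0,0,0,0,0,-4,-1],[0,0,0.02,4,0,0,-1],[0,0,0.03,6,0,0,-1],[0,0,0.03,6,0,0,-1],[0,0,0.04,8,0,0,-1],[0,0,0.04,8,0,0,-1],[0,0,0.04,8,0,0,-1],[0,0,0.04,8,0,0,-1]]'; python3 -c "
from plant import *
print(sense()['tool_pos'],sense()['ft_force'])"
```

```text
time_s: 12.95
tool_pos: [525.8, 23.8, 265.6]
eef_rot: [[-0.617, 0.787, -0.0], [0.787, 0.617, 0.0], [0.0, -0.0, -1.0]]
ft_force: [2.1, -1.4, -0.7]
gripper_width: 0.008
[525.82579817  23.81172513 265.5518156 ] [ 2.13080981 -1.42389546 -0.73661509]
```

```bash
python3 -m creep '[[0,0,0.04,8,0,-2,-1],[0,0,0.04,8,0,0,-1],[0,0,0.04,8,0,0,-1],[0,0,0.04,8,0,0,-1],[0,0,0.04,8,0,0,-1],[0,0,0.04,8,0,0,-1],[0,0,0.04,8,0,0,-1],[0,0,0.04,8,0,0,-1],[0,0,0.04,8,0,0,-1],[0,0,0.04,8,0,0,-1]]'
python3 - <<'E'
from h import *
s=sense();print(s['tool_pos'],s['ft_force'])
cv2.imwrite(f"pics/wrist5.png",cv2.convertScaleAbs(capture("wrist")[:,:,::-1],alpha=1.1))
E
```

```text
time_s: 14.2
tool_pos: [488.7, 93.9, 267.7]
eef_rot: [[-0.262, 0.965, 0.0], [0.965, 0.262, -0.0], [-0.0, 0.0, -1.0]]
ft_force: [1.9, -2.1, -0.6]
gripper_width: 0.005
[488.74184321  93.94465288 267.6928444 ] [ 1.87791843 -2.13613982 -0.55899608]
```

View pics/wrist5.png

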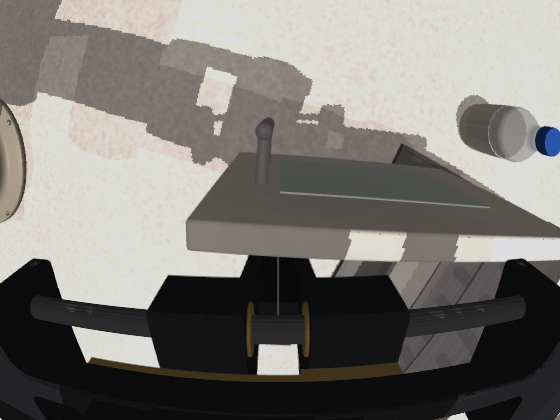

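```bash
python3 -m creep '[[0,0,0.04,8,0,0,-1],[0,0,0.04,8,0,0,-1],[0,0,0.04,8,0,0,-1],[0,0,0.04,8,0,0,-1],[0,0,0.04,8,0,0,-1],[0,0,0.04,8,0,0,-1],[0,0,0.04,8,0,0,-1],[0,0,0.04,8,0,0,-1],[0,0,0.02,4,0,0,-1],[0,0,0,0,0,0,-1]]'
python3 -m creep '[[0,0,0,-5,0,0,-1],[0,0,0,-6,0,-10,-1],[0,0,0,-5,0,-30,-1],[0,0,0,0,0,-40,-1],[0,0,0,0,0,-40,-1],[0,0,0,0,0,-20,-1],[0,0,0,-30,0,0,-1],[0,0,0,-30,0,0,-1],[0,0,0,-30,0,0,-1],[0,0,0,0,0,0,-1]]'
python3 - <<'E'
from h import *
s=sense();print(s['tool_pos'],s['ft_force'])
for n in ("wrist","scene","side"):cv2.imwrite(f"pics/{n}6.png",cv2.convertScaleAbs(capture(n)[:,:,::-1],alpha=1.3))
E
```

```text
time_s: 15.5
tool_pos: [480.9, 161.0, 267.7]
eef_rot: [[0.072, 0.997, -0.001], [0.997, -0.072, 0.0], [0.0, -0.001, -1.0]]
ft_force: [-0.5, -0.2, -0.1]
gripper_width: 0.001
time_s: 16.75
tool_pos: [473.3, 53.5, 408.5]
eef_rot: [[0.076, 0.997, 0.001], [0.997, -0.076, -0.0], [-0.0, 0.001, -1.0]]
ft_force: [0.1, -0.5, -0.2]
gripper_width: 0.01
[473.27413916  53.54903838 408.5015813 ] [ 0.07834757 -0.46993908 -0.21610796]
```

View pics/wrist6.png

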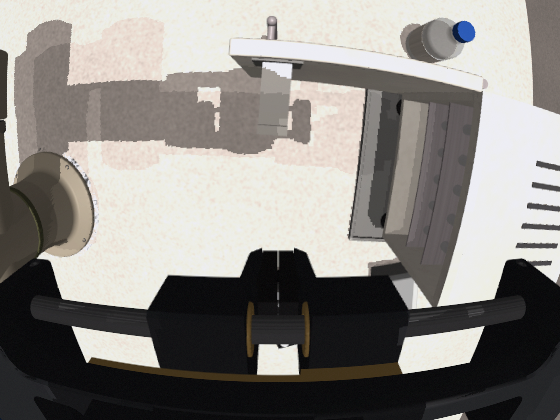

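View pics/scene6.png

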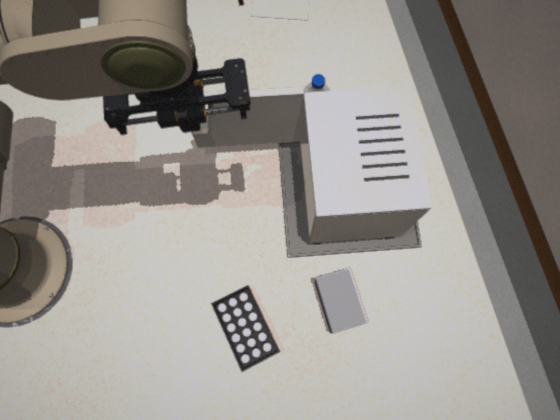

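The door stands wide open and the gripper is clear of it. The bystanders are where they were: rack (245,328), box (340,300), cap (318,81). One numeric check of the angle.

Run:
```python
from h import *
s=sense()
a=wplane((232,54),s,258);b=wplane((481,93),s,258);d=a-b
print(a,b,np.linalg.norm(d),"theta",np.radians((-98.2-np.degrees(np.arctan2(d[1],d[0])))%360), s['time_s'])
```

```text
[445.70238474 182.27788182 258.        ] [674.63623014 145.88410111 258.        ] 231.80856939515482 theta 1.5853308518848497 16.9
```

```bash
python3 -c "
from plant import *
print(hand_in())"
```

```text
the job is handed in; nothing more can be done
None
```

The door stands open at about 1.59 rad (91°) and the job was handed in at about 17 s; `hand_in()` gives no verdict.

**What I did:** With the fingers shut, I reached into the gap and pressed the hook down about 9.7 mm. I pushed the door past the catch to about 0.52 rad, lifted off the hook, swung the door on by its upper edge, then withdrew.

**Forces:** The force readings, taken at the end of each move, peaked at about 14 N, nearly all of it the hook's spring.

**Last checks:**
- **Angle:** the last wrist picture gave 1.59 rad. The leaf measured 232 mm in it against the stated 236 mm, so the angle is only approximate but well above 1.3 rad.
- **Gripper:** it is clear of everything, about 110 mm to the side of the door and 150 mm above it, with the force reading near zero.
- **Bystanders:** rack, bottle and box are at the same places in the scene picture as at the start. I judged this by eye, not by measurement.

**Disagreement:** early single-point estimates of the cabinet's top ranged from 252 to 267 mm. The wrist view gave 257 mm and touching the hook gave about 259 mm, and I relied on the touch.

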